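# Wind a lab mixer's click timer to its stop and out five clicks, then start

### The arm

A 6-joint arm with a two-finger parallel gripper is mounted at the origin on the work surface. World frame = base frame: x ahead of the robot, y to its left, z up, the work surface at z = 0. Lengths are in mm, angles in degrees, forces in N, time in s.
With the tool pointing down it reaches from about 350 to 850 mm from the base axis. Payload 8.1 kg.
Tool frame: the origin (TCP) lies midway between the tips of the shut fingers; the grasp point (between the pads) lies 19 mm behind it; z points along the fingers, y is the direction in which the jaws open and shut (so a half turn about z gives the same grasp; the last joint's range is limited). The gripper opens to 85 mm and grips with 20 to 120 N. Pads are 22 mm wide; open, the fingers measure 114 mm over their backs; the gripper's body (76 mm by 85 mm) begins 54 mm behind the grasp point. The pads swing forward as they close: fully open they stand 13 mm farther back than shut.
Start: joints at [-68.319, 7.471, 85.268, -0, 87.261, -4.893], TCP at [268.43, -536.611, 231.292] pointing down, gripper open.
Joint ranges: [-169.43, 169.43], [-51.17, 129.36], [1.28, 143.12], [-76.62, 256.62], [0, 156.53], [-152.29, 152.29]. Speed limits (degrees/s): [136.94, 136.94, 159.86, 180, 180, 180].

### API

Orientations are given as [roll, pitch, yaw] about the fixed x, y, z axes, in that order (R = Rz(yaw) Ry(pitch) Rx(roll)).
In Python, from bench import telemetry, snapshot, camera_params, job gives the robot as it stands. The module is installed in compiled form; this text tells all that it offers.
- The arm moves only by the shell command python3 -m jog 'ROWS' [FORCE]. ROWS is JSON, a list that holds one entry, the list of rows, each a list of 7 numbers: the shift along the tool's x, y, z in units of 50 mm (1.0 is 50 mm), then the turn, a rotation vector about the tool's x, y, z in units of 2 pi rad (1.0 is 2 pi rad), then the opening, from 0 (shut) to 1 (fully open). In form: [[[dx, dy, dz, rx, ry, rz, claw], ...]]. A call has 1 to 12 rows; each row shifts and turns the commanded pose from where the row before left it, along the tool's axes as they then stand; what a row does not reach is not made up. A row lasts 1/8 s, in which the tool goes at most 62.5 mm and 10.7 degrees, less where a joint would pass 70% of its speed; a pose out of reach is approached as far as the arm can. A call with a number of a shift or a turn outside -1 to 1 is refused whole. A call with a gripper value outside its range is refused whole. The fingers move at their own pace and stop on an object; FORCE is the grip in N (left out, the last holds). Time passes only in rows, so rows that do not move let the fingers close. It gives the time, the measured TCP pose, the force and the opening at its end, in the units of the state.
- telemetry.sense(): the state, without advancing time (a new reading comes with each control period).
- snapshot(name): name is "scene" or "top" or "wrist"; returns (picture, depth): 480x640x3 uint8, red, green, blue; 480x640 float32, mm along the optical axis (not along the pixel's ray), 0 where there is no reading.
- camera_params(name): a dict with "K" (3x3 intrinsics, pixels), "extrinsics" (4x4, takes a point from camera to world coordinates). Camera axes: x right, y down, z forward; pixel columns grow to the right and rows downward; lengths in mm; the calibration is good to about 2 mm. A picture is of the moment at which its call begins: read the wrist's pose just before it. camera_params takes no time and is no camera call; for the wrist camera it gives the pose at the moment of the call.
- job.hand_in(): hands the job in, once; it reports no verdict.
The state is a dict: "time": time; "joint_pos": joint angles; "qd": joint speeds; "joint_efforts": joint torques, N m; "tool_pos": TCP position; "tcp_rot": TCP orientation; "ft_force": force on the tool from outside, world axes, zero at the start; "wrist_torque": the same for the moment, N m; "finger_gap": finger opening in mm.
Only numpy, scipy, OpenCV 4.12 (cv2) and the standard library are available. Lean on these libraries where they do the work, as an engineer would, in place of code of your own. Each camera call takes 0.05 s, during which the arm holds its last target. There are 200 camera calls.

### The job

Set the tube mixer to five minutes: turn the blue timer dial gently anticlockwise until it comes up against its end stop, without straining it, then turn it clockwise exactly five clicks from the stop (one click is one minute) and let go. Then press the green start key fully down and release it. Leave the black speed dial as it is and do not disturb the other things on the bench.

Things in the scene. Friction and masses are not known exactly. Their poses are not given: they have to be found in the camera images.
- mixer: white tube mixer, fixed; origin on the table, x away from its operator, y to its left. Case: x -90 to 210, y -160 to 160 mm. Grey control deck 60 mm high up to x = 90; behind it a hood 110 mm high with a red domed lid at (150, 70), top 143 mm. Dials at (-10, 68) and (-10, -68), which is which varies; start key at (-55, 0).
- timer_grip (a point): middle of the grip of the BLUE timer dial (white line), on its vertical turning axis, 41 mm above the deck; x axis along the grip bar, turning with the dial. The bar is 44 mm long (x) and 14 mm thick (y); its top is 7 mm above this point, its foot 23 mm below, on a round skirt 52 mm across and a fixed collar 62 mm across.
- mark (a point): top of an orange tell-tale, 10 x 3 mm, in a black window in the deck at mixer x = 52 mm. It creeps along the mixer's y, 0.3 mm per click clockwise: mixer y = -3.0 mm at the end stop, -1.5 at five clicks; too little to tell one click from the next by measuring.
- speed_grip (a point): the like point of the BLACK speed dial with a yellow line (same size and shape as the timer dial); to be left alone
- speed (a joint): angle of the black speed dial, rad, clockwise from above positive, 0 at the start; it turns easily, without clicks
- start_top (a point): middle of the top of the round green start key (28 mm across, in a black housing), 22 mm above the deck when up; pressed straight down
- start (a joint): how far the start key is pressed, m: 0 up, 0.006 fully down; a spring (about 1 N at the top, 4 N at full travel) brings it back
- tip_box: blue box of pipette tips with a green top, 85 x 120 x 52 mm; origin at the underside; bystander
- tube_rack: green tube rack with capped tubes, 70 x 180 mm, 87 mm high; origin at the underside; bystander
- jar: small amber jar with an orange cap, 60 mm across, 90 mm high; origin at the underside; bystander
- beaker: empty glass beaker, 68 mm across, 85 mm high; origin at the underside; bystander
- pipette: hand pipette lying on the table, grey, white and blue, about 240 mm long and 24 mm high, its x axis towards the white tip; origin at the underside; bystander
- wash_bottle: white wash bottle with a red cap, 60 mm across, 150 mm high; origin at the underside; bystander
- dish: small culture dish, 58 mm across, 15 mm high, lying on the hood of the mixer; bystander
- timer_top (a point): top middle of the same blue bar, 48 mm above the deck. 15 clicks a turn (0.42 rad each): turning into each resists up to 0.15 to 0.2 N m, then pulls the dial on into the next rest; let go, it settles in the nearest rest. It starts 1 to 3 clicks clockwise of its end stop; where the bar points at the stop differs each time, so it must be felt.
- overload (a joint): hidden pin in the timer dial, m: 0 at ease, rising 1 mm per rad that the dial is twisted anticlockwise against its springy drive (about 4 N m/rad); too small to measure. The end stop lies right at the last rest: past it the resistance grows by about 0.4 N m per 0.1 rad without giving way; beyond 0.00015 (0.15 rad, 0.6 N m) the stop is strained.

How it is judged:
By the outcome, as a careful person would: the job done as asked, in the order asked, and still so for the second after the job is handed in, with the robot touching nothing.
It also fails if it takes over 72 s, if anything falls off the work surface, if the arm or the gripper's body presses on something with over 40 N, if the wrist force passes 120 N, or if a joint passes its speed limit or range.

## Working session

There is one attempt and no reset: what is moved stays moved. The work goes in short steps, Python scripts to look and compute and a shell command to move; the robot and the scene stay as the last step left them, time stands still between calls to the robot, and variables do not carry over. Pictures are saved under pics/ and viewed, about 8 in all and at most 12, crops included, and the job is handed in when it is done.

```bash
mkdir -p pics; python3 - <<'E'
from bench import telemetry, snapshot, camera_params
import cv2,numpy as np
for n in("scene","top"):
    p,d=snapshot(n); cv2.imwrite(f"pics/{n}0.png",p[:,:,::-1]); np.save(f"{n}0.npy",d)
    c=camera_params(n); print(n,np.round(c["K"],1).tolist(),np.round(c["extrinsics"],3).tolist())
print(telemetry.sense())
E
```

```text
scene [[459.9, 0.0, 316.7], [0.0, 459.9, 235.6], [0.0, 0.0, 1.0]] [[-0.855, 0.281, -0.437, 1073.258], [0.519, 0.439, -0.734, 847.789], [-0.015, -0.854, -0.521, 735.972], [0.0, 0.0, 0.0, 1.0]]
top [[433.6, 0.0, 315.8], [0.0, 433.6, 237.8], [0.0, 0.0, 1.0]] [[-0.022, -0.992, 0.124, 400.163], [-0.999, 0.026, 0.032, -57.436], [-0.035, -0.123, -0.992, 1167.97], [0.0, 0.0, 0.0, 1.0]]
{'time': 0.1, 'joint_pos': array([-6.83187447e+01,  7.51075444e+00,  8.53232414e+01, -2.29819258e-04,
        8.72622582e+01, -4.89288989e+00]), 'qd': array([-0.04643633, -0.05056055, -0.10584652,  0.03749024, -0.02664549,
        0.04875816]), 'joint_efforts': array([ 4.94559190e-04, -5.70951784e+01, -5.01941478e+01, -2.38111206e-04,
        8.15254374e-03, -1.27335906e-05]), 'tool_pos': array([ 268.24849548, -536.13801526,  230.34768192]), 'tcp_rot': array([-1.79904077e+02, -7.98112072e-03,  2.65741497e+01]), 'ft_force': array([-0.44725845, -0.26468532, -1.06121177]), 'wrist_torque': array([-0.01725241,  0.0284233 , -0.05696358]), 'finger_gap': 85.3342774427543}
```

View pics/top0.png

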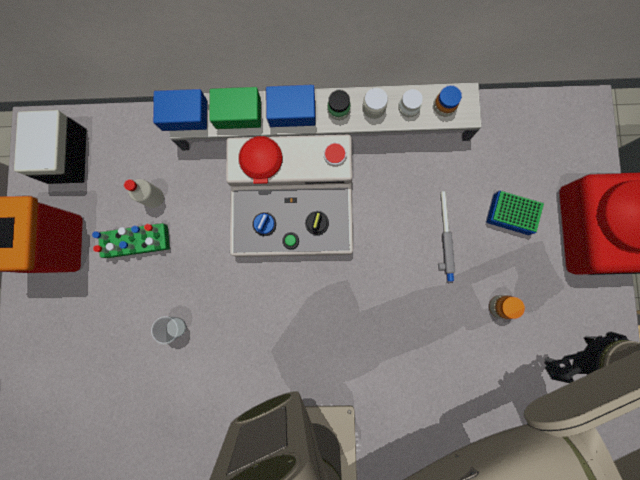

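View pics/scene0.png

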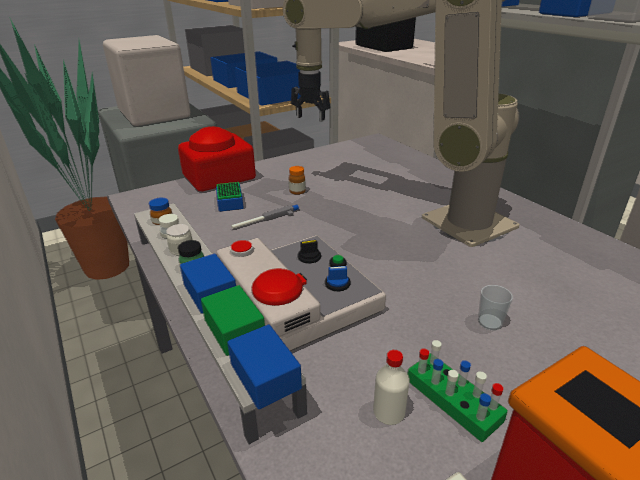

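The top view shows the blue timer at about (264,223), the black speed dial at (317,223), the green key at (291,241) and the tell-tale at (291,200). Next I'll work out their positions.

```bash
cat > h.py <<'E'
import numpy as np,cv2
from bench import telemetry,snapshot,camera_params
def world(c,u,v,d):
    K=c["K"];E=c["extrinsics"]
    return (E@np.array([(u-K[0,2])/K[0,0]*d,(v-K[1,2])/K[1,1]*d,d,1]))[:3]
def onplane(c,u,v,z):   # pixel ray at height z
    a=world(c,u,v,0.);b=world(c,u,v,1.); return a+(b-a)*(z-a[2])/(b[2]-a[2])
def pix(c,P):
    q=np.linalg.inv(c["extrinsics"])@np.append(P,1); return (c["K"]@q[:3])[:2]/q[2]
E
python3 - <<'E'
from h import *
c=camera_params("top");d=np.load("top0.npy")
for n,(u,v),z in [("timer",(264,223),108),("speed",(317,223),108),("key",(291,240),82),("mark",(291,200),60),("corBL",(232,255),60),("corBR",(353,253),60),("hoodTL",(229,139),110),("hoodTR",(351,136),110),("dish",(335,154),125),("deck",(290,215),60)]:
    m=np.median(d[v-1:v+2,u-1:u+2]); print(n,world(c,u,v,m).round(0),onplane(c,u,v,z).round(0))
E
```

```text
timer [574. 105. 104.] [573. 104. 108.]
speed [570. -27. 108.] [570. -27. 108.]
key [532.  40.  82.] [532.  40.  82.]
mark [639.  40.  62.] [640.  40.  60.]
corBL [501. 198.  50.] [500. 195.  60.]
corBR [ 502. -119.    2.] [ 497. -116.   60.]
hoodTL [792. 192. 110.] [792. 192. 110.]
hoodTR [ 829. -125.    2.] [ 789. -118.  110.]
dish [739. -76. 125.] [739. -76. 125.]
deck [600.  44.  62.] [600.  44.  60.]
```

```bash
python3 -m jog '[[[0.8,-0.62,0,0,0,0,0.6],[0.8,-0.62,0,0,0,0,0.6],[0.8,-0.62,0,0,0,0,0.6],[0.8,-0.62,0,0,0,0,0.6],[0.8,-0.62,0,0,0,0,0.6],[0.8,-0.62,0,0,0,0,0.6],[0.8,-0.62,0,0,0,0,0.6],[0.8,-0.62,0,0,0,0,0.6],[0.8,-0.62,0,0,0,0,0.6],[0.8,-0.62,0,0,0,0,0.6],[0.8,-0.62,0,0,0,0,0.6],[0.8,-0.62,0,0,0,0,0.6]]]' 30
python3 -m jog '[[[0.4,-0.4,0,0,0,0,0.6],[0,0,0,0,0,0,0.6],[0,0,0,0,0,0,0.6]]]'
python3 - <<'E'
from h import *
print(telemetry.sense()); c=camera_params("wrist"); p,d=snapshot("wrist"); cv2.imwrite("pics/w1.png",p[:,:,::-1]); np.save("w1.npy",d)
print(c); print(pix(c,[575,104,101]))
E
```

```text
time: 1.6
tool_pos: [531.6, 12.5, 230.9]
tcp_rot: [-180.0, 0.0, 26.6]
ft_force: [0.6, 0.4, 0.5]
finger_gap: 51.2
time: 1.98
tool_pos: [539.8, 37.2, 230.8]
tcp_rot: [-180.0, 0.1, 26.6]
ft_force: [-0.2, -0.4, -0.8]
finger_gap: 50.9
{'time': 1.975, 'joint_pos': array([-1.47027344e+00, -1.58386217e+00,  9.46812353e+01, -2.38552673e-02,
        8.69603133e+01,  6.19463682e+01]), 'qd': array([-1.0071478 , -0.47574191,  0.23412948,  0.09152399, -0.04922597,
        0.02924406]), 'joint_efforts': array([ 9.72611681e-01, -4.83182359e+01, -5.01852965e+01,  1.03675285e-01,
       -1.51571754e-02,  3.19133978e-02]), 'tool_pos': array([539.82634782,  37.20955425, 230.84730645]), 'tcp_rot': array([-1.79993892e+02,  6.21116159e-02,  2.65846387e+01]), 'ft_force': array([-0.20930513, -0.35891444, -0.7726041 ]), 'wrist_torque': array([-0.05048532, -0.01256844,  0.03645498]), 'finger_gap': 50.948591245153175}
{'K': array([[410.86020828,   0.        , 319.31400116],
       [  0.        , 410.86020828, 241.91498663],
       [  0.        ,   0.        ,   1.        ]]), 'extrinsics': array([[ 4.47905234e-01, -8.62091641e-01, -2.37020894e-01,
         6.00242278e+02],
       [-8.94080746e-01, -4.31665218e-01, -1.19518870e-01,
         6.70454509e+01],
       [ 7.22542937e-04,  2.65448945e-01, -9.64124647e-01,
         3.73515612e+02],
       [ 0.00000000e+00,  0.00000000e+00,  0.00000000e+00,
         1.00000000e+00]])}
[250.07165552 138.49494374]
```

View pics/w1.png

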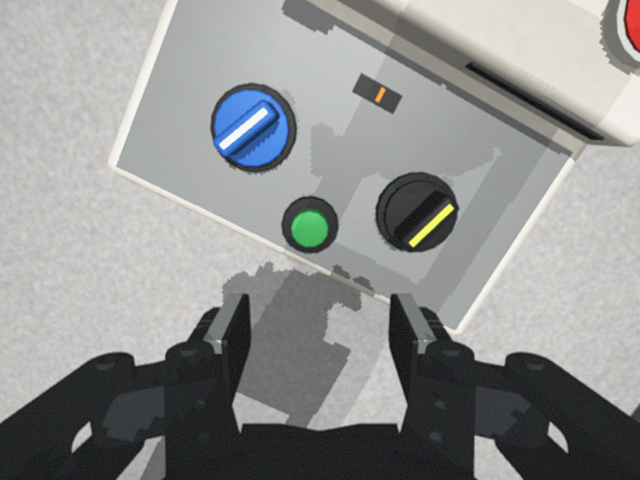

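The wrist view shows the blue dial at about (250,128) with its white line from (222,147) to (268,112). The key is at (310,228), the speed dial at (418,212) and the tell-tale at (380,94).

```bash
cat >> h.py <<'E'
def bar(p,c):
    """white line on blue dial: centre (z=108) and direction; near expected dial place"""
    u0,v0=pix(c,[575,104,105]).astype(int); h=p.astype(int)
    hsv=cv2.cvtColor(p,cv2.COLOR_RGB2HSV)
    bl=cv2.inRange(hsv,(98,110,40),(125,255,255))
    n,l,s,ce=cv2.connectedComponentsWithStats(bl)
    i=min((k for k in range(1,n) if s[k,4]>500),key=lambda k:np.hypot(*(ce[k]-[u0,v0])))
    hull=cv2.convexHull(np.argwhere(l==i)[:,::-1].astype(np.int32)); m=np.zeros_like(bl); cv2.fillConvexPoly(m,hull,1)
    w=((hsv[:,:,1]<70)&(hsv[:,:,2]>170)&(m>0)).astype(np.uint8)
    r=cv2.boxPoints(cv2.minAreaRect(np.argwhere(w)[:,::-1].astype(np.float32)))
    a=np.array([onplane(c,*q,108) for q in r])
    e=[a[1]-a[0],a[2]-a[1]]; e=max(e,key=np.linalg.norm)
    return a.mean(0), np.degrees(np.arctan2(e[1],e[0]))%180, np.linalg.norm(e), m
E
python3 - <<'E'
from h import *
# camera pose same as now
c=camera_params("wrist");p=cv2.imread("pics/w1.png")[:,:,::-1].copy();d=np.load("w1.npy")
b=bar(p,c);print(b[:3])
hsv=cv2.cvtColor(p,cv2.COLOR_RGB2HSV)
def blob(lo,hi,z,near):
    m=cv2.inRange(hsv,lo,hi);n,l,s,ce=cv2.connectedComponentsWithStats(m)
    i=min((k for k in range(1,n) if s[k,4]>20),key=lambda k:np.hypot(*(ce[k]-near)))
    print(s[i],ce[i],onplane(c,*ce[i],z))
blob((45,80,40),(85,255,255),82,(310,228))
blob((5,120,100),(22,255,255),60,(380,94))
blob((25,120,100),(35,255,255),108,(430,225))
for u,v in((250,128),(247,127),(253,165),(310,228)): print(world(c,u,v,d[v,u]))
print(onplane(c,253,127,75), onplane(c,417,212,75))
E
```

```text
(array([579.32744444, 109.25498259, 108.        ]), np.float64(153.9407795264484), np.float64(36.57366251005115))
[ 290  208   39   40 1192] [309.32550336 227.80704698] [534.90020778  41.83372345  82.        ]
[375  87  11  16  88] [379.71590909  94.27272727] [641.37253733  38.2296571   60.        ]
[409 204  45  43 435] [430.86666667 225.13103448] [578.40140047 -27.27286224 108.        ]
[581.47921523 105.42708991 107.20290446]
[581.23437292 107.25692502 107.79755999]
[557.02290308  97.62100392  76.56013007]
[535.26062614  41.43450787  83.20785922]
[580.76630412 108.51229304  75.        ] [579.68866266 -24.66957455  75.        ]
```

```bash
python3 -m jog '[[[0.68,-0.46,0,0,0,0,0.6],[0.69,-0.46,0,0,0,0,0.6],[0,0,0,0,0,-0.0294,0.6],[0,0,0,0,0,-0.0294,0.6],[0,0,0,0,0,-0.0294,0.6],[0,0,0,0,0,-0.0294,0.6],[0,0,0,0,0,-0.0294,0.6],[0,0,0,0,0,-0.0294,0.6],[0,0,0,0,0,-0.0294,0.6],[0,0,0,0,0,-0.0294,0.6],[0,0,0,0,0,-0.0294,0.6],[0,0,0,0,0,-0.0294,0.6]]]' 40
python3 -m jog '[[[0,0,0.4,0,0,-0.0294,0.6],[0,0,0.4,0,0,-0.0294,0.6],[0,0,0.4,0,0,0,0.6],[0,0,0,0,0,0,0.6],[0,0,0,0,0,0,0.6]]]'
python3 - <<'E'
from h import *
s=telemetry.sense();print(s["tool_pos"],s["tcp_rot"],s["joint_pos"],s["wrist_torque"]); c=camera_params("wrist"); p,d=snapshot("wrist"); cv2.imwrite("pics/w2.png",p[:,:,::-1])
print(bar(p,c)[:3], pix(c,[580.5,109,108]))
E
```

```text
time: 3.52
tool_pos: [580.9, 107.9, 231.4]
tcp_rot: [-180.0, 0.0, 132.7]
ft_force: [0.2, -0.7, 0.8]
finger_gap: 51.2
time: 4.15
tool_pos: [581.3, 109.2, 172.0]
tcp_rot: [180.0, 0.0, 153.4]
ft_force: [-0.3, 0.7, 0.7]
finger_gap: 51.3
[581.26484178 109.17113101 171.96127344] [1.79979269e+02 3.53533138e-02 1.53418910e+02] [ 5.67167987e+00  8.07147332e+00  9.08613091e+01 -1.35103390e-03
  8.10262562e+01 -5.77470264e+01] [ 0.0287802  -0.00917704  0.018435  ]
(array([582.2050636 , 111.86109417, 108.        ]), np.float64(139.1199553350634), np.float64(36.23872542070962)) [318.38508478 258.31327475]
```

View pics/w2.png

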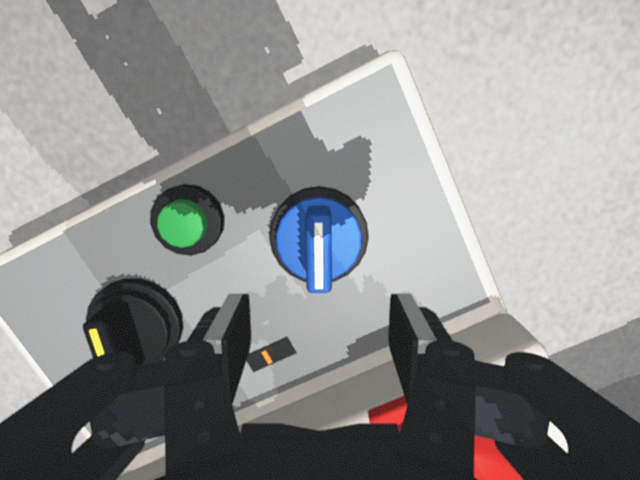

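The bar lies upright in the view at column 318, rows 207–292, so the jaws are well aligned. I'll check the along-bar offset using the key.

```bash
python3 - <<'E'
from h import *
c=camera_params("wrist")
for n,q,z in(("key",(181,223),82),("bar",(318.5,250),108),("mark",(267,356),60),("skirt",(320,234),74)): print(n,onplane(c,*q,z))
c=camera_params("top");p=cv2.imread("pics/top0.png")
hsv=cv2.cvtColor(p,cv2.COLOR_BGR2HSV);m=cv2.inRange(hsv,(45,80,40),(85,255,255))[225:260,275:310];u,v=np.argwhere(m)[:,::-1].mean(0)+[275,225];print(onplane(c,u,v,82))
E
```

```text
key [533.5069494   43.53710384  82.        ]
bar [576.91439285 111.19630943 108.        ]
mark [642.59087325  38.14821925  60.        ]
skirt [577.30157508 111.95473128  74.        ]
[532.4781405   42.63846389  82.        ]
```

```bash
python3 -m jog '[[[0.05,0,0.44,0,0,0,0.6],[0,0,0.44,0,0,0,0.6],[0,0,0.44,0,0,0,0.6],[0,0,0.42,0,0,0,0.5],[0,0,0,0,0,0,0.3],[0,0,0,0,0,0,0],[0,0,0,0,0,0,0],[0,0,0,0,0,0,0],[0,0,0,0,0,0,0]]]' 40
python3 - <<'E'
from h import *
s=telemetry.sense();print(s["wrist_torque"],s["ft_force"],s["finger_gap"])
E
```

```text
time: 5.32
tool_pos: [578.9, 110.1, 85.5]
tcp_rot: [-180.0, 0.0, 153.6]
ft_force: [-4.0, -3.0, 0.4]
finger_gap: 13.1
[-0.41589571  0.60860559  0.01822579] [-4.04465217 -3.02555298  0.35541256] 13.12694122760591
```

```bash
cat > t.py <<'E'
from bench import telemetry
s=telemetry.sense();print("T",round(s["time"],2),"yaw",round(s["tcp_rot"][2],2),"Mz",round(s["wrist_torque"][2],3),"F",s["ft_force"].round(1),"gap",round(s["finger_gap"],2), "j6eff",round(s["joint_efforts"][5],3))
E
python3 -m jog '[[[0,0,0,0,0,-0.008,0],[0,0,0,0,0,-0.008,0],[0,0,0,0,0,0,0]]]' >/dev/null; python3 t.py
python3 -m jog '[[[0,0,0,0,0,-0.008,0],[0,0,0,0,0,-0.008,0],[0,0,0,0,0,0,0]]]' >/dev/null; python3 t.py
python3 -m jog '[[[0,0,0,0,0,-0.008,0],[0,0,0,0,0,-0.008,0],[0,0,0,0,0,0,0]]]' >/dev/null; python3 t.py
python3 -m jog '[[[0,0,0,0,0,-0.008,0],[0,0,0,0,0,-0.008,0],[0,0,0,0,0,0,0]]]' >/dev/null; python3 t.py
```

```text
T 5.7 yaw 159.34 Mz -0.102 F [-4.3 -3.1  0.6] gap 13.34 j6eff -0.557
T 6.08 yaw 165.11 Mz -0.046 F [-3.9 -4.2  1.3] gap 13.25 j6eff -0.448
T 6.45 yaw 170.89 Mz 0.145 F [-3.7 -3.3  0.7] gap 13.11 j6eff -0.287
T 6.83 yaw 176.64 Mz 0.031 F [-4.3 -3.6  0.8] gap 13.5 j6eff -0.414
```

```bash
python3 -m jog '[[[0,0,0,0,0,-0.0055,0],[0,0,0,0,0,0,0]]]' >/dev/null; python3 t.py
python3 -m jog '[[[0,0,0,0,0,-0.0055,0],[0,0,0,0,0,0,0]]]' >/dev/null; python3 t.py
python3 -m jog '[[[0,0,0,0,0,-0.0055,0],[0,0,0,0,0,0,0]]]' >/dev/null; python3 t.py
```

```text
T 7.08 yaw 178.6 Mz 0.004 F [-3.7 -3.9  0.7] gap 12.85 j6eff -0.322
T 7.33 yaw -179.43 Mz -0.089 F [-4.5 -4.1  0.7] gap 13.19 j6eff -0.368
T 7.58 yaw -177.45 Mz -0.162 F [-3.9 -4.  -0.3] gap 13.06 j6eff -0.408
```

```bash
python3 -m jog '[[[0,0,0,0,0,-0.0028,0],[0,0,0,0,0,0,0]]]' >/dev/null; python3 t.py
python3 -m jog '[[[0,0,0,0,0,-0.0028,0],[0,0,0,0,0,0,0]]]' >/dev/null; python3 t.py
```

```text
T 7.83 yaw -176.46 Mz -0.137 F [-4.  -3.6  0.4] gap 13.5 j6eff -0.287
T 8.07 yaw -175.45 Mz -0.171 F [-4.3 -3.7  0.6] gap 13.41 j6eff -0.3
```

```bash
python3 -m jog '[[[0,0,0,0,0,-0.0028,0],[0,0,0,0,0,0,0]]]' >/dev/null; python3 t.py
python3 -m jog '[[[0,0,0,0,0,-0.0056,0],[0,0,0,0,0,0,0]]]' >/dev/null; python3 t.py
python3 -m jog '[[[0,0,0,0,0,-0.0056,0],[0,0,0,0,0,0,0]]]' >/dev/null; python3 t.py
```

```text
T 8.32 yaw -174.44 Mz -0.205 F [-3.9 -3.9 -0. ] gap 13.38 j6eff -0.306
T 8.57 yaw -172.41 Mz -0.128 F [-3.3 -3.   0.7] gap 13.27 j6eff -0.416
T 8.82 yaw -170.39 Mz 0.025 F [-3.8 -3.2  0.5] gap 13.32 j6eff -0.271
```

Not the stop: the torque peaked and dropped again as the dial clicked over. The next rest should be near yaw 202 (−158).

```bash
python3 -m jog '[[[0,0,0,0,0,-0.009,0],[0,0,0,0,0,-0.009,0],[0,0,0,0,0,0,0]]]' >/dev/null; python3 t.py
python3 -m jog '[[[0,0,0,0,0,-0.009,0],[0,0,0,0,0,-0.006,0],[0,0,0,0,0,0,0]]]' >/dev/null; python3 t.py
python3 -m jog '[[[0,0,0,0,0,-0.0056,0],[0,0,0,0,0,0,0]]]' >/dev/null; python3 t.py
python3 -m jog '[[[0,0,0,0,0,-0.0056,0],[0,0,0,0,0,0,0]]]' >/dev/null; python3 t.py
```

```text
T 9.2 yaw -163.87 Mz 0.117 F [-4.1 -3.6  1.7] gap 13.07 j6eff -0.357
T 9.57 yaw -158.5 Mz 0.033 F [-4.  -3.9  0.7] gap 13.11 j6eff -0.336
T 9.82 yaw -156.49 Mz -0.082 F [-3.7 -4.2  1.7] gap 13.11 j6eff -0.349
T 10.07 yaw -154.48 Mz -0.116 F [-4.7 -3.9  0.8] gap 12.8 j6eff -0.393
```

```bash
python3 -m jog '[[[0,0,0,0,0,-0.004,0],[0,0,0,0,0,0,0]]]' >/dev/null; python3 t.py
python3 -m jog '[[[0,0,0,0,0,-0.003,0],[0,0,0,0,0,0,0]]]' >/dev/null; python3 t.py
```

```text
T 10.32 yaw -153.05 Mz -0.14 F [-4.4 -4.2  0.9] gap 13.22 j6eff -0.339
T 10.57 yaw -151.98 Mz -0.12 F [-3.9 -3.   0.3] gap 13.2 j6eff -0.304
```

```bash
python3 -m jog '[[[0,0,0,0,0,-0.0056,0],[0,0,0,0,0,0,0]]]' >/dev/null; python3 t.py
python3 -m jog '[[[0,0,0,0,0,-0.0056,0],[0,0,0,0,0,0,0]]]' >/dev/null; python3 t.py
python3 -m jog '[[[0,0,0,0,0,-0.009,0],[0,0,0,0,0,-0.006,0],[0,0,0,0,0,0,0]]]' >/dev/null; python3 t.py
```

```text
T 10.82 yaw -149.95 Mz -0.132 F [-4.7 -4.6  0.4] gap 13.02 j6eff -0.442
T 11.07 yaw -147.93 Mz -0.133 F [-4.  -4.6  0.4] gap 12.85 j6eff -0.394
T 11.45 yaw -142.51 Mz 0.134 F [-4.2 -4.9  1.9] gap 13.33 j6eff -0.184
```

```bash
python3 -m jog '[[[0,0,0,0,0,-0.0056,0],[0,0,0,0,0,-0.0056,0],[0,0,0,0,0,0,0]]]' >/dev/null; python3 t.py
python3 -m jog '[[[0,0,0,0,0,-0.008,0],[0,0,0,0,0,0,0]]]' >/dev/null; python3 t.py
python3 -m jog '[[[0,0,0,0,0,-0.004,0],[0,0,0,0,0,0,0]]]' >/dev/null; python3 t.py
```

```text
T 11.82 yaw -138.48 Mz 0.06 F [-4.7 -4.7  0.4] gap 12.84 j6eff -0.217
T 12.07 yaw -135.59 Mz 0.072 F [-4.7 -4.5  0.6] gap 13.13 j6eff -0.397
T 12.32 yaw -134.18 Mz -0.029 F [-4.4 -4.1  1.3] gap 13.18 j6eff -0.24
```

```bash
python3 -m jog '[[[0,0,0,0,0,-0.004,0],[0,0,0,0,0,0,0]]]' >/dev/null; python3 t.py
python3 -m jog '[[[0,0,0,0,0,-0.004,0],[0,0,0,0,0,0,0]]]' >/dev/null; python3 t.py
```

```text
T 12.57 yaw -132.75 Mz -0.141 F [-4.1 -4.1  0.7] gap 13.08 j6eff -0.334
T 12.82 yaw -131.31 Mz -0.231 F [-3.8 -4.   0.8] gap 13.29 j6eff -0.427
```

```bash
python3 -m jog '[[[0,0,0,0,0,-0.0035,0],[0,0,0,0,0,0,0]]]' >/dev/null; python3 t.py
```

```text
T 13.07 yaw -130.06 Mz -0.284 F [-3.7 -3.2  1.7] gap 13.31 j6eff -0.482
```

The torque has reached 0.28 N·m and is still rising without giving way, 3 clicks from the start: this is the end stop, at rest yaw of about 225.7°. Five clicks clockwise is yaw 105.7°, a turn of 124.2° (0.345 rev) from here.

```bash
python3 -m jog '[[[0,0,0,0,0,0.018,0],[0,0,0,0,0,0.018,0],[0,0,0,0,0,0.018,0],[0,0,0,0,0,0.018,0],[0,0,0,0,0,0.018,0],[0,0,0,0,0,0.018,0],[0,0,0,0,0,0.018,0],[0,0,0,0,0,0.018,0],[0,0,0,0,0,0.018,0],[0,0,0,0,0,0.018,0],[0,0,0,0,0,0,0]]]' >/dev/null; python3 t.py
python3 -m jog '[[[0,0,0,0,0,0.018,0],[0,0,0,0,0,0.018,0],[0,0,0,0,0,0.018,0],[0,0,0,0,0,0.018,0],[0,0,0,0,0,0.018,0],[0,0,0,0,0,0.018,0],[0,0,0,0,0,0.018,0],[0,0,0,0,0,0.018,0],[0,0,0,0,0,0.018,0],[0,0,0,0,0,0,0],[0,0,0,0,0,0,0]]]' >/dev/null; python3 t.py
```

```text
T 14.45 yaw 165.04 Mz -0.096 F [-3.8 -3.4  0.6] gap 13.08 j6eff 0.858
T 15.82 yaw 106.82 Mz -0.013 F [-3.5 -2.7  0. ] gap 12.94 j6eff -0.014
```

```bash
python3 -m jog '[[[0,0,0,0,0,0.003,0],[0,0,0,0,0,0,0],[0,0,0,0,0,0,0.5],[0,0,0,0,0,0,0.5],[0,0,0,0,0,0,0.5],[0,0,0,0,0,0,0.5],[0,0,-0.5,0,0,0,0.5],[0,0,-0.6,0,0,0,0.5],[-0.5,-0.6,-0.3,0,0,0,0.3],[-0.55,-0.63,0,0,0,0,0],[0,0,0,0,0,0,0],[0,0,0,0,0,0,0]]]'
python3 - <<'E'
from h import *
s=telemetry.sense();print(s["tool_pos"],s["tcp_rot"],s["ft_force"],s["finger_gap"]); c=camera_params("wrist"); p,d=snapshot("wrist"); cv2.imwrite("pics/w3.png",p[:,:,::-1])
print(bar(p,c)[:3], pix(c,[533.8,42.8,82]),pix(c,[579,110,108]))
hsv=cv2.cvtColor(p,cv2.COLOR_RGB2HSV);m=cv2.inRange(hsv,(5,120,100),(22,255,255));n,l,st,ce=cv2.connectedComponentsWithStats(m)
for i in range(1,n):
    if st[i,4]>20: print(st[i],ce[i],onplane(c,*ce[i],60))
E
```

```text
time: 17.32
tool_pos: [534.1, 43.5, 154.5]
tcp_rot: [180.0, -0.0, 105.7]
ft_force: [0.7, 0.3, -0.3]
finger_gap: -0.0
[534.05860892  43.46981769 154.49078507] [ 1.79959299e+02 -1.24268690e-02  1.05739021e+02] [ 0.653131    0.32103723 -0.30317999] -0.03057033697950825
(array([580.24338094, 109.99261785, 108.        ]), np.float64(110.43517950301108), np.float64(36.327413664928926)) [317.62602029 256.0235782 ] [453.43473606 162.77039651]
[476 292  18  11 119] [484.2605042  296.97478992] [642.53195138  38.63642961  60.        ]
```

View pics/w3.png

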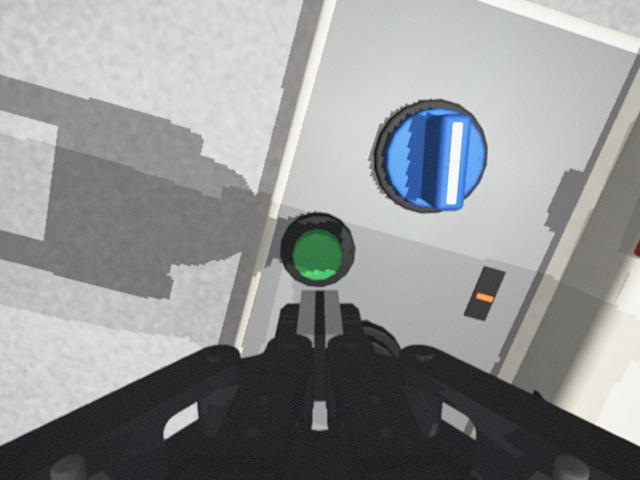

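The white line runs from (459,122) to (451,204), the key is at (318,250) and the tell-tale is at (484,297). I'll check the bar angle from the line's endpoints.

```bash
python3 - <<'E'
from h import *
c=camera_params("wrist")
for q in(((459,122),(451,204)),((447,116),(440,208)),((474,115),(464,208))):
    a,b=[onplane(c,*x,108) for x in q]; e=a-b; print(a,b,np.degrees(np.arctan2(e[1],e[0])))
print(onplane(c,318,250,82),onplane(c,318,254,82))
E
```

```text
[575.07967084 127.66717009 108.        ] [584.65508085  92.27813548 108.        ] 105.14031038620182
[569.08327158 128.6064153  108.        ] [580.38132547  89.10610449 108.        ] 105.9618234012922
[580.37125042 132.2388899  108.        ] [591.16505082  92.15696135 108.        ] 105.07183615999158
[533.15079853  46.50206719  82.        ] [533.77070144  44.30467307  82.        ]
```

The bar stands at about 105.4°, which is five clicks from the stop. Next is the key.

```bash
python3 -m jog '[[[0,0,0.5,0,0,0,0],[0,0,0.5,0,0,0,0],[0,0,0.36,0,0,0,0],[0,0,0,0,0,0,0],[0,0,0,0,0,0,0]]]'
python3 -m jog '[[[0,0,0.06,0,0,0,0],[0,0,0,0,0,0,0],[0,0,0,0,0,0,0]]]'
python3 -m jog '[[[0,0,0.04,0,0,0,0],[0,0,0,0,0,0,0],[0,0,0,0,0,0,0]]]'
python3 -m jog '[[[0,0,0.02,0,0,0,0],[0,0,0,0,0,0,0],[0,0,0,0,0,0,0]]]'
```

```text
time: 18.0
tool_pos: [534.5, 43.5, 87.1]
tcp_rot: [179.9, 0.0, 105.8]
ft_force: [0.9, -1.1, 0.0]
finger_gap: 0.2
time: 18.38
tool_pos: [534.0, 43.3, 83.7]
tcp_rot: [180.0, 0.0, 105.8]
ft_force: [-0.2, -0.0, -0.1]
finger_gap: -0.1
time: 18.75
tool_pos: [534.0, 43.3, 81.5]
tcp_rot: [180.0, 0.0, 105.8]
ft_force: [0.9, -0.4, 0.9]
finger_gap: 0.0
time: 19.12
tool_pos: [534.0, 43.3, 80.5]
tcp_rot: [180.0, 0.0, 105.8]
ft_force: [0.9, 0.4, 3.1]
finger_gap: -0.1
```

```bash
python3 -m jog '[[[0,0,0.05,0,0,0,0],[0,0,0,0,0,0,0],[0,0,0,0,0,0,0]]]'
python3 -m jog '[[[0,0,0.03,0,0,0,0],[0,0,0,0,0,0,0],[0,0,0,0,0,0,0]]]'
python3 -m jog '[[[0,0,0.01,0,0,0,0],[0,0,0,0,0,0,0],[0,0,0,0,0,0,0]]]'
```

```text
time: 19.5
tool_pos: [533.9, 43.3, 77.9]
tcp_rot: [180.0, 0.0, 105.8]
ft_force: [1.1, -0.2, 3.2]
finger_gap: -0.3
time: 19.88
tool_pos: [533.9, 43.3, 76.4]
tcp_rot: [180.0, 0.0, 105.8]
ft_force: [1.2, 0.2, 3.7]
finger_gap: -0.1
time: 20.25
tool_pos: [533.9, 43.3, 76.0]
tcp_rot: [180.0, 0.0, 105.8]
ft_force: [0.9, -0.8, 5.0]
finger_gap: -0.2
```

```bash
python3 -m jog '[[[0,0,0.01,0,0,0,0],[0,0,0,0,0,0,0],[0,0,0,0,0,0,0]]]'
python3 -m jog '[[[0,0,0.01,0,0,0,0],[0,0,0,0,0,0,0],[0,0,0,0,0,0,0]]]'
```

```text
time: 20.62
tool_pos: [534.0, 43.3, 76.0]
tcp_rot: [180.0, 0.0, 105.8]
ft_force: [-1.4, 0.2, 9.0]
finger_gap: 0.1
time: 21.0
tool_pos: [534.0, 43.3, 75.9]
tcp_rot: [180.0, 0.0, 105.8]
ft_force: [-3.6, -0.3, 12.4]
finger_gap: -0.0
```

The key bottomed at z = 76, with the force rising to 12 N. Now release, retreat and check.

```bash
python3 -m jog '[[[0,0,-0.1,0,0,0,0],[0,0,-0.3,0,0,0,0],[0,0,-0.6,0,0,0,0],[0,0,-0.8,0,0,0,0],[0,0,-0.8,0,0,0,0],[0,0,0,0,0,0,0],[0,0,0,0,0,0,0]]]'
python3 - <<'E'
from h import *
c=camera_params("wrist"); p,d=snapshot("wrist"); cv2.imwrite("pics/w4.png",p[:,:,::-1])
u,v=pix(c,[533.7,43.7,82]).astype(int); print(u,v,world(c,u,v,np.median(d[v-2:v+3,u-2:u+3])),telemetry.sense()["ft_force"])
E
```

```text
time: 21.88
tool_pos: [533.3, 43.4, 204.3]
tcp_rot: [-179.9, -0.0, 105.8]
ft_force: [0.1, -0.1, -1.1]
finger_gap: 0.2
319 232 [533.19146423  43.97156273  81.94719911] [ 0.04563396 -0.95507569  0.0827892 ]
```

View pics/w4.png

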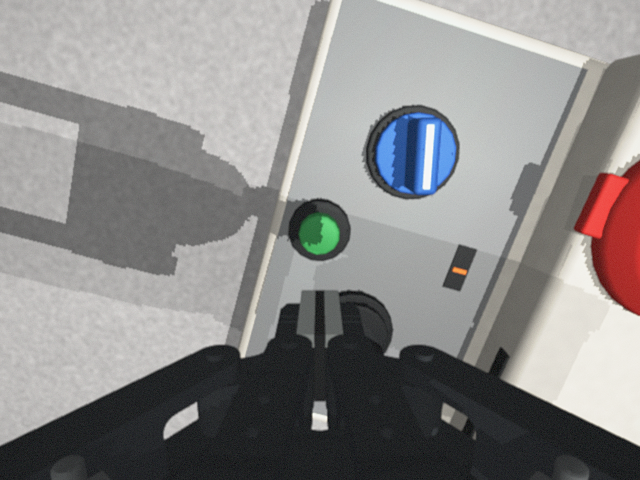

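The key at (319,232) is back up, its top at 82 mm. The dial bar at (428,155) is unchanged, and the tool is clear of everything.

```bash
python3 -c "from bench import job; print(job.hand_in())"
```

```text
the job is handed in; nothing more can be done
None
```

The timer is set to five clicks from its end stop, the start key was pressed fully down and released, and the job is handed in at about 22 s of robot time.

- **End stop:** I turned the blue dial anticlockwise through two ordinary clicks, which peaked at about 0.2 N·m. At the third rest the torque kept rising to 0.28 N·m about 4° past it. I took that as the stop and went no further, well under the 0.6 N·m limit.
- **Five clicks:** I turned clockwise 120° from the rest at the stop and let go where the torque was near zero. The bar then measured 105–106° in the wrist image, against 105.7° expected. My automatic line fit read 110.4°, but I judged it a poor fit. Either reading is well within one click.
- **Start key:** it bottomed at z = 76 mm, 6 mm down, with 12 N on the tool. After release its top was back at 82 mm.
- **Tell-tale:** it moved about 0.4 mm where two net clicks should give 0.6 mm. That agrees in direction but is too coarse to prove the count.
- **Rest of the bench:** at the end the tool was about 120 mm above the key and touching nothing. I did not go near the speed dial or the other items, but I did not re-measure them afterwards.

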